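# Tap a wobbly finial to the centre of its plinth

## Robot

A 6-joint arm with a two-finger parallel gripper is mounted at the origin on a cart in front of the work surface, level with it; the furniture and walls round the work are solid. World frame = base frame: x ahead of the robot, y to its left, z up, the work surface at z = 0. Lengths are in m, angles in rad, forces in N, time in s.
With the tool pointing down it reaches from about 0.325 to 0.925 m from the base axis. Payload 3.1 kg.
Tool frame: the origin (TCP) lies on the centre line of the jaws, within the pads' length; the fingertips stand 8 mm ahead of it and the grasp point (between the pads) lies 11 mm behind it; z points along the fingers, x is the direction in which the jaws open and shut, and the axes are right-handed (so a half turn about z gives the same grasp; the last joint's range is limited). The gripper opens to 85 mm and grips with 20 to 120 N. Pads are 22 mm wide; open, the fingers measure 114 mm over their backs; the gripper's body (76 mm by 85 mm) begins 54 mm behind the grasp point. The pads swing forward as they close: fully open they stand 13 mm farther back than shut.
Start: joints at [1.198, 0.217, 1.613, -0, 1.311, -0.112], TCP at [0.161, 0.604, 0.239] pointing down, gripper open.
Joint ranges: [-2.75, 2.75], [-0.78, 2.1], [0.31, 2.55], [-1.13, 4.27], [0.13, 2.63], [-2.58, 2.58]. Speed limits (rad/s): [2.79, 2.79, 3.14, 3.14, 3.14, 3.14].

## Interface

Orientations are given as a rotation vector (axis times angle).
In Python, from workcell import env gives the robot as it stands.
- The arm moves only by the tool move_arm, never from a script. Its argument "moves" is a list of rows, each an object of numbers: "dx", "dy", "dz": the shift along the tool's x, y, z in mm; "turn": the turn about the tool's z in degrees; "fingers": the opening, from 0 (shut) to 1 (fully open). A call has 1 to 20 rows; each row is the pose to reach, as a shift and turn from the pose measured when the call began, along the tool's axes at that moment; what a row does not reach only later rows make up. A row lasts 1/12 s, in which the tool goes at most 41.7 mm and 7.16 degrees, less where a joint would pass 70% of its speed; a pose out of reach is approached as far as the arm can. A call with a gripper value outside its range is refused whole. The fingers move at their own pace and stop on an object; "newtons" is the grip in N (left out, the last holds). Time passes only in rows, so rows that repeat a pose let the fingers close. It gives the time, the measured TCP pose, the force and the opening at its end, in the units of the state.
- env.observe(): the state, without advancing time (a new reading comes with each control period).
- env.snapshot(name): name is "side" or "top"; returns the picture (384x512x3 uint8, red, green, blue); there is no depth.
- env.camera_info(name): a dict with "fovy" (degrees; the focal length in pixels is half the picture's height over the tangent of half this angle, whatever the lens; pixels are square), "cx", "cy" (the principal point, pixels), "world_to_cam" (4x4, takes a point from world to camera coordinates). Camera axes: x right, y up, looking along -z (the intrinsics and any distortion apply to the point x, -y, -z); pixel columns grow to the right and rows downward; lengths in m; the calibration is good to about 2 mm. A picture is of the moment at which its call begins. camera_info takes no time and is no camera call.
- env.close_job(): hands the job in, once; it reports no verdict.
The state is a dict: "time": time; "joints": joint angles; "joint_vel": joint speeds; "joint_efforts": joint torques, N m; "ee_pos": TCP position; "tcp_rot": TCP orientation; "ft_force": force on the tool from outside, world axes, zero at the start; "ft_torque": the same for the moment, N m; "opening": finger opening in m.
Only numpy, scipy, OpenCV 4.12 (cv2) and the standard library are available. Lean on these libraries where they do the work, as an engineer would, in place of code of your own. Each camera call takes 0.05 s, during which the arm holds its last target.

## Task

Two top-heavy brass-ball finials stand on square stone plinths ready for gluing; one already stands in the middle, the other is well off-centre. With light taps of the fingertips against its wooden foot, nudge the off-centre finial until it stands upright with the same margin all round on its plinth. Never pinch, lift, tip or strike it hard, do not shift its plinth, and leave the finished pair and the other things on the table alone.

Things in the scene. Friction and masses are not known exactly. Their poses are not given: they have to be found in the camera images.
- finial: Off-centre finial, 62 mm tall, 0.13 kg, round about z (up), loose on plinth. Wooden foot disc 40 mm across, 12 mm thick; brass neck 16-20 mm across; heavy brass ball 28 mm across, centre 48 mm up. Slides when pushed level at the foot disc (1-3 N), tends to topple when pushed at neck or ball. Origin: centre of its underside. Starts 14-30 mm off the plinth's centre, any direction.
- plinth_top (a point): Centre of the top face of the stone plinth that carries the off-centre finial: where the middle of the finial's foot belongs. z up; x and y run parallel to the plinth's sides.
- plinth: That plinth: a loose, heavy (0.7 kg) pale stone block 90 x 90 x 30 mm, lying flat on the table at any yaw. Origin: centre of its underside. It stays put when the finial slides on it.
- finial_done: The finished twin: the same finial, already in the middle of its own plinth. Origin: centre of the underside. Leave alone.
- plinth_done: The twin's plinth, the same 90 x 90 x 30 mm stone block, about 0.4 m to one side of the other plinth (left or right varies). Origin: centre of its underside. Leave alone.
- tape_measure: Tape measure, 36 x 75 x 60 mm, standing near the front of the table between the plinths; loose bystander. Origin: centre of its underside.
- feed_wheel: Black spare wheel lying flat, 45 mm across, 24 mm high; loose bystander beyond the toggle clamp. Origin: centre of its underside.
- nail_box: Small flat box, 30 x 64 x 18 mm; loose bystander between the feed wheel and the wood offcuts. Origin: centre of its underside.
Things that resemble listed ones, but are neither listed nor needed, are in the scene too. What is shaped like the plinth but pink is not meant. What is shaped like the finial but blue is not meant.

How it is judged:
By the outcome, as a careful person would: the job done as asked, in the order asked, and still so for the second after the job is handed in, with the robot touching nothing.
It also fails if it takes over 42 s, if anything falls off the work surface, if the arm or the gripper's body presses on something with over 40 N, if the wrist force passes 120 N, or if a joint passes its speed limit or range.

## Working session

There is one attempt and no reset: what is moved stays moved. The work goes in short steps, Python scripts to look and compute and a tool call to move; the robot and the scene stay as the last step left them, time stands still between calls to the robot, and variables do not carry over. Pictures are saved under pics/ and viewed, and the job is handed in when it is done.

Besides the shell and the picture viewer there is one more tool, called after "Request:" as name(argument=value, ...), one argument or row to a line, values as JSON. move_arm: Moves the arm, as the interface text tells. Its arguments: {"type":"object","properties":{"moves":{"type":"array","items":{"type":"object","properties":{"dx":{"type":"number"},"dy":{"type":"number"},"dz":{"type":"number"},"turn":{"type":"number"},"fingers":{"type":"number"}}}},"newtons":{"type":"number"}},"required":["moves"]}

```bash
mkdir -p pics; ls; python3 - <<'E'
from workcell import env
import cv2
for n in("side","top"):
    cv2.imwrite(f"pics/{n}0.png",env.snapshot(n)[:,:,::-1]); print(env.camera_info(n))
o=env.observe();print(o["time"],o["ee_pos"],o["tcp_rot"],o["opening"])
E
```

```text
pics
{'fovy': 55.03676164999336, 'cx': 257.42466062854044, 'cy': 189.28463167131454, 'world_to_cam': array([[-0.99754091, -0.06807071,  0.01668889,  0.40354372],
       [ 0.04885459, -0.50461114,  0.86196335, -0.09848502],
       [-0.05025306,  0.86065903,  0.50669582, -0.89751853],
       [ 0.        ,  0.        ,  0.        ,  1.        ]])}
{'fovy': 52.997925004441285, 'cx': 250.72435484227677, 'cy': 189.82558671428072, 'world_to_cam': array([[ 0.03105092, -0.99937598, -0.01683743, -0.08530704],
       [ 0.99152285,  0.02867179,  0.12672953, -0.43813234],
       [-0.12616769, -0.02062976,  0.9917944 , -0.93078878],
       [ 0.        ,  0.        ,  0.        ,  1.        ]])}
0.1 [0.16084941 0.60319645 0.23809816] [ 2.49051295  1.91307529 -0.00292099] 0.08516184365912091
```

View pics/side0.png

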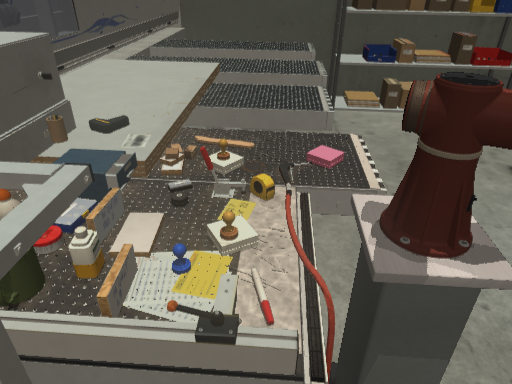

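View pics/top0.png

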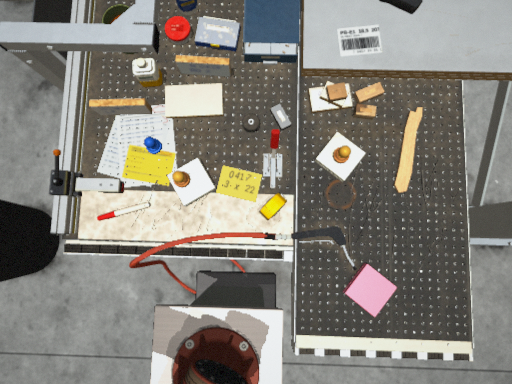

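The side view shows finials at about (229,225) and (223,152). In the top view they are at (180,178) and (342,154), on plinths at about (192,182) and (341,157). I'll zoom in on both.

```bash
python3 - <<'E'
import cv2,numpy as np
t=cv2.imread("pics/top0.png");s=cv2.imread("pics/side0.png")
f=lambda i,x,y,w,h,k:cv2.resize(i[y:y+h,x:x+w],None,fx=k,fy=k,interpolation=cv2.INTER_NEAREST)
a=np.hstack([f(t,160,150,64,64,6),f(t,310,125,64,64,6)]);b=np.hstack([f(s,200,200,64,64,6),f(s,195,130,64,64,6)])
cv2.imwrite("pics/z.png",cv2.resize(np.vstack([a,b]),(600,600),interpolation=cv2.INTER_NEAREST))
E
```

```text
(no output)
```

View pics/z.png

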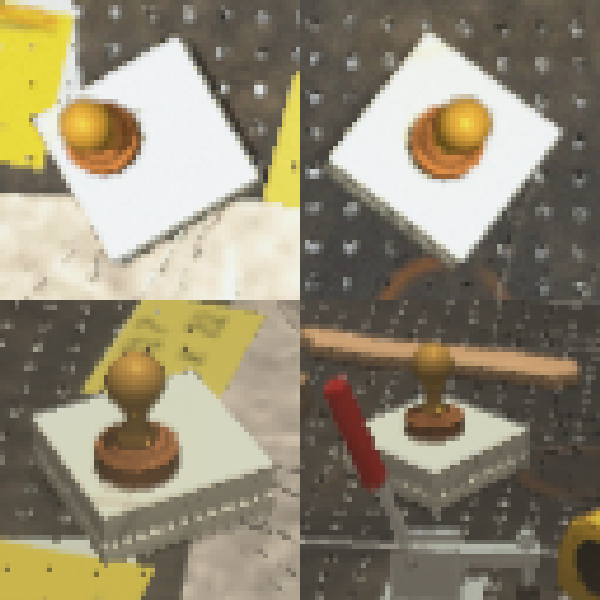

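The left finial, at top (180,178), is the off-centre one. Next I measure the plinth corners and the foot in both views, using the twin as a check.

```bash
cat > h.py <<'E'
import cv2,numpy as np
from workcell import env
from scipy.optimize import least_squares
def ray(n,uv):
    c=env.camera_info(n);W=np.array(c["world_to_cam"]);f=192/np.tan(np.radians(c["fovy"])/2)
    uv=np.atleast_2d(uv).astype(float)
    d=np.c_[(uv[:,0]-c["cx"])/f,-(uv[:,1]-c["cy"])/f,-np.ones(len(uv))]@W[:3,:3]
    return -W[:3,:3].T@W[:3,3],d
def onz(n,uv,z):
    o,d=ray(n,uv);return (o+d*((z-o[2])/d[:,2])[:,None])[:,:2]
def proj(n,P):
    c=env.camera_info(n);W=np.array(c["world_to_cam"]);f=192/np.tan(np.radians(c["fovy"])/2)
    q=np.atleast_2d(P)@W[:3,:3].T+W[:3,3];return np.c_[c["cx"]-f*q[:,0]/q[:,2],c["cy"]+f*q[:,1]/q[:,2]]
def square(n,img,box,thr):
    "plinth top: pale, unsaturated region -> min area rect in world plane z=.03"
    x,y,w,h=box;k=4
    c=cv2.resize(img[y:y+h,x:x+w],None,fx=k,fy=k,interpolation=cv2.INTER_LINEAR)
    hsv=cv2.cvtColor(c,cv2.COLOR_BGR2HSV)
    m=((hsv[...,2]>thr[0])&(hsv[...,1]<thr[1])).astype(np.uint8)
    m=cv2.morphologyEx(m,cv2.MORPH_OPEN,np.ones((9,9)))
    L,lab,st,_=cv2.connectedComponentsWithStats(m);i=1+np.argmax(st[1:,4]);m=(lab==i).astype(np.uint8)
    ct=max(cv2.findContours(m,0,cv2.CHAIN_APPROX_NONE)[0],key=cv2.contourArea)[:,0]
    uv=(ct+.5)/k-.5+[x,y]
    P=onz(n,uv,.03);r=cv2.minAreaRect((P*1000).astype(np.float32));return r,m,P
E
python3 - <<'E'
from h import *
t=cv2.imread("pics/top0.png");s=cv2.imread("pics/side0.png")
out=[]
for n,im,b,th in(("top",t,(160,150,64,64),(225,25)),("top",t,(310,125,64,64),(225,25)),("side",s,(200,200,64,64),(185,45)),("side",s,(195,130,64,64),(170,45))):
    r,m,P=square(n,im,b,th);print(n,r);out.append(cv2.resize(m*255,(256,256)))
    x,y,w,h=b;hs=cv2.cvtColor(im[y:y+h,x:x+w],cv2.COLOR_BGR2HSV)
    fm=((hs[...,1]>110)&(hs[...,0]<24)).astype(np.uint8)*255;out.append(cv2.resize(fm,(256,256)))
cv2.imwrite("pics/m.png",cv2.resize(np.vstack([np.hstack(out[0::2]),np.hstack(out[1::2])]),(800,400)))
for n in("top","side"):print(ray(n,[0,0])[0])
# manual triangulation of ball centre / neck
E
```

```text
top ((457.2153625488281, 79.9971694946289), (86.91863250732422, 89.53785705566406), 31.835525512695312)
top ((533.108642578125, -293.4422607421875), (86.72171020507812, 87.19221496582031), 53.26171112060547)
side ((431.10162353515625, 70.07475280761719), (52.265106201171875, 96.38919830322266), 12.53068733215332)
side ((532.5087280273438, -291.4374084472656), (88.74720764160156, 89.45795440673828), 52.49361038208008)
[ 0.31963162 -0.09189372  0.97723905]
[0.36225976 0.7502303  0.53292467]
```

View pics/m.png

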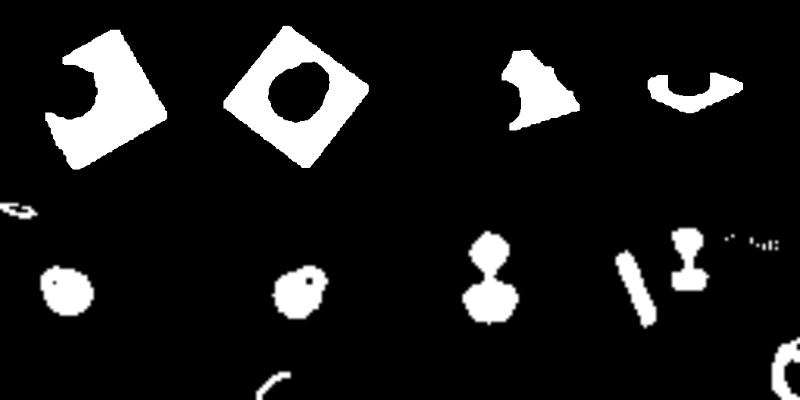

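```bash
cat >> h.py <<'E'
def foot(n,img,box,c0,r=.020,dbg=False):
    "silhouette points of finial on the camera-facing half of foot -> bottom rim at z=.03, circle of known radius"
    x,y,w,h=box;k=4
    c=cv2.resize(img[y:y+h,x:x+w],None,fx=k,fy=k,interpolation=cv2.INTER_LINEAR)
    hs=cv2.cvtColor(c,cv2.COLOR_BGR2HSV)
    m=((hs[...,1]>100)&(hs[...,0]<24)).astype(np.uint8)
    cu=(proj(n,[*c0,.036])[0]-[x,y]+.5)*k-.5
    L,lab=cv2.connectedComponents(m);i=lab[int(cu[1]),int(cu[0])]
    ct=max(cv2.findContours((lab==i).astype(np.uint8),0,cv2.CHAIN_APPROX_NONE)[0],key=cv2.contourArea)[:,0]
    P=onz(n,(ct+.5)/k-.5+[x,y],.03);cam=ray(n,[0,0])[0][:2]
    ce=np.array(c0)
    for _ in range(5):
        v=cam-ce;v/=np.linalg.norm(v);q=P-ce
        s=(q@v)/np.linalg.norm(q,axis=1)>.5
        f=least_squares(lambda p:np.hypot(*(P[s]-p).T)-r,ce,loss="soft_l1",f_scale=.0007);ce=f.x
    e=np.hypot(*(P[s]-ce).T)-r
    return ce,s.sum(),np.sqrt((e**2).mean())
E
python3 - <<'E'
from h import *
np.set_printoptions(precision=1,suppress=True)
t=cv2.imread("pics/top0.png");s=cv2.imread("pics/side0.png")
k=4.6875
A={}
for nm,n,o,p in(("Ltop","top",(160,150),[(178,37),(260,180),(112,262),(35,120)]),("Rtop","top",(310,125),[(130,33),(261,130),(157,264),(28,160)]),("Lside","side",(200,200),[(193,71),(272,166),(110,213),(33,115)])):
    C=onz(n,(np.array(p)/k+o)-.5,.03)*1e3;print(nm,C.mean(0),np.hypot(*(C-np.roll(C,1,0)).T),np.degrees(np.arctan2(*(C-np.roll(C,1,0))[:,::-1].T))%90);
for nm,n,im,b in(("L","top",t,(160,150,64,64)),("R","top",t,(310,125,64,64)),("L","side",s,(200,200,64,64)),("R","side",s,(195,130,64,64))):
    f=foot(n,im,b,{"L":(.468,.100),"R":(.533,-.293)}[nm]);print(nm,n,f[0]*1e3,f[1],f[2]*1e3)
E
```

```text
Ltop [457.1  78.1] [88.  89.5 89.1 87.3] [32.4 31.9 31.  31.2]
Rtop [ 532.5 -293. ] [89.2 86.6 92.1 87.3] [52.8 53.6 53.2 51.7]
Lside [457.6  79.7] [87.2 88.5 82.4 86.9] [31.4 31.2 30.2 34.3]
L top [463.3 102.2] 62 0.42618259697564664
R top [ 535.5 -294.9] 63 0.43419865043857525
L side [462.8  95.5] 61 0.6160446996685832
R side [ 534.5 -301.6] 43 1.0950876551448543
```

The foot mask clips the dark rim: the twin shows a bias away from the camera. I'll redo it with a blue-channel midpoint edge along radial rays.

```bash
cat >> h.py <<'E'
from scipy.ndimage import map_coordinates
def foot2(n,img,c0,r=.020,half=65,hid=()):
    "radial blue-channel half-level edge on camera-facing half, z=.03 plane"
    B=img[...,0].astype(float);ce=np.array(c0,float);cam=ray(n,[0,0])[0][:2]
    for _ in range(6):
        a0=np.arctan2(*(cam-ce)[::-1]);pts=[]
        for a in a0+np.radians(np.arange(-half,half+1,5)):
            rr=np.linspace(.012,.027,61);P=ce+rr[:,None]*[np.cos(a),np.sin(a)]
            uv=proj(n,np.c_[P,np.full(61,.03)]);v=map_coordinates(B,[uv[:,1],uv[:,0]],order=1)
            lo,hi=v.min(),v[-8:].max()
            if hi-lo<50: continue
            i=np.where(v<(lo+hi)/2)[0].max()
            if i<60: pts.append(P[i]+(P[i+1]-P[i])*((lo+hi)/2-v[i])/(v[i+1]-v[i]))
        pts=np.array(pts)
        f=least_squares(lambda p:np.hypot(*(pts-p).T)-r,ce,loss="soft_l1",f_scale=.0007);ce=f.x
    e=np.hypot(*(pts-ce).T)-r
    fr=least_squares(lambda p:np.hypot(*(pts-p[:2]).T)-p[2],[*ce,r])
    return ce*1e3,len(pts),np.sqrt((e**2).mean())*1e3,fr.x*1e3
E
python3 - <<'E'
from h import *
np.set_printoptions(precision=1,suppress=True)
t=cv2.imread("pics/top0.png");s=cv2.imread("pics/side0.png")
for nm,n,im in(("L","top",t),("R","top",t),("L","side",s),("R","side",s)):
    print(nm,n,*foot2(n,im,{"L":(.462,.100),"R":(.533,-.293)}[nm]))
E
```

```text
L top [462.6 100.7] 27 0.31649327225507307 [462.  100.   19.2]
R top [ 534.4 -293.2] 27 0.2567024046844859 [ 534.1 -292.8   19.6]
L side [462.4  99.6] 27 0.28439561952848286 [462.5  99.5  20.1]
R side [ 533.9 -293.6] 27 0.4307685360201231 [ 533.9 -293.3   19.7]
```

```bash
cat >> h.py <<'E'
def plinth(n,img,c0,yaw,skip):
    G=img.astype(float).min(2);c=np.array(c0,float);res=[]
    for it in range(3):
        u=np.array([np.cos(yaw),np.sin(yaw)]);v=np.array([-u[1],u[0]]);D=[];R=[]
        for k,(nn,tt) in enumerate(((u,v),(v,-u),(-u,-v),(-v,u))):
            ds=[];ss=[]
            for s in np.linspace(-.038,.038,39):
                Q0=c+nn*.045+tt*s
                if any(np.hypot(*(Q0-p))<q for p,q in skip): continue
                dd=np.linspace(-.007,.007,57);P=Q0+dd[:,None]*nn
                uv=proj(n,np.c_[P,np.full(57,.03)]);g=map_coordinates(G,[uv[:,1],uv[:,0]],order=1)
                gg=np.convolve(g,np.ones(9)/9,'same');gr=gg[8:]-gg[:-8];gr=gr[4:-4]
                i=np.argmin(gr)
                if gr[i]<-15: ds.append(dd[i+8]);ss.append(s)
            ds=np.array(ds)*1e3;ss=np.array(ss)*1e3
            if len(ds)>8:
                m=np.abs(ds-np.median(ds))<2;p=np.polyfit(ss[m],ds[m],1);R.append((k,len(ds),m.sum(),np.median(ds[m]),np.degrees(np.arctan(p[0]))))
        mm={r[0]:r[3] for r in R}
        sh=np.zeros(2)
        for a,b,d in((0,2,u),(1,3,v)):
            if a in mm and b in mm: sh+=d*(mm[a]-mm[b])/2
            elif a in mm: sh+=d*mm[a]
            elif b in mm: sh-=d*mm[b]
        c=c+sh/1e3; yaw+=np.radians(np.median([r[4] for r in R]))
    return c*1e3,np.degrees(yaw),np.round(np.array(R),1)
E
python3 - <<'E'
from h import *
np.set_printoptions(precision=1,suppress=True)
t=cv2.imread("pics/top0.png");s=cv2.imread("pics/side0.png")
for nm,n,im in(("L","top",t),("R","top",t),("L","side",s),("R","side",s)):
    c=plinth(n,im,{"L":(.4575,.0795),"R":(.533,-.293)}[nm],np.radians({"L":31.5,"R":52.8}[nm]),[((.462,.100),.025),((.468,.11),.022)] if nm=="L" else []);print(nm,n,*c)
E
```

```text
L top [458.2  79.2] 26.911665668322478 [[ 0.  32.  30.   0.4 -2.3]
 [ 1.  38.  33.   0.3 -3. ]
 [ 2.  39.  38.   0.  -2.6]
 [ 3.  39.  38.   0.1 -2.7]]
R top [ 533.4 -293.5] 49.769814857393044 [[ 0.  39.  39.  -0.3 -1.5]
 [ 1.  39.  39.  -0.3 -1.7]
 [ 2.  39.  39.  -0.3 -1.9]
 [ 3.  39.  39.  -0.3 -1.8]]
L side [458.1  80.5] 27.335746011287675 [[ 0.  37.  36.  -0.7 -2.4]
 [ 1.  39.  36.  -0.5 -2.3]
 [ 2.  37.  36.  -0.5 -2.3]
 [ 3.  25.  21.  -0.5 -1.4]]
R side [ 532.7 -291.5] 52.12888788892621 [[ 0.  30.  23.  -0.7 -0.2]
 [ 1.  39.  36.   0.4 -0.3]
 [ 2.  37.  30.  -0.1 -0.2]
 [ 3.  30.  23.   0.  -0.9]]
```

```bash
sed -i 's/yaw+=np/yaw-=np/' h.py
python3 - <<'E'
from h import *
np.set_printoptions(precision=1,suppress=True)
t=cv2.imread("pics/top0.png");s=cv2.imread("pics/side0.png")
for nm,n,im in(("L","top",t),("R","top",t),("L","side",s),("R","side",s)):
    c=plinth(n,im,{"L":(.4575,.0795),"R":(.533,-.293)}[nm],np.radians({"L":31.5,"R":52.8}[nm]),[((.462,.100),.025),((.468,.11),.022)] if nm=="L" else []);print(nm,n,*c)
from scipy.spatial.transform import Rotation as Ro
print(Ro.from_rotvec(env.observe()["tcp_rot"]).as_matrix())
E
```

```text
L top [458.2  78.9] 32.18082890467976 [[ 0.  31.  31.  -0.3  0.2]
 [ 1.  38.  38.  -0.3 -0.5]
 [ 2.  39.  39.  -0.3  0.1]
 [ 3.  39.  39.   0.  -0.1]]Traceback (most recent call last):
  File "<stdin>", line 5, in <module>
  File "h.py", line 70, in plinth
    uv=proj(n,np.c_[P,np.full(57,.03)]);g=map_coordinates(G,[uv[:,1],uv[:,0]],order=1)
  File "h.py", line 12, in proj
    c=env.camera_info(n);W=np.array(c["world_to_cam"]);f=192/np.tan(np.radians(c["fovy"])/2)
ValueError: time passes only in moves, steps and waits
```

```bash
python3 - <<'E'
s=open('h.py').read()
s=s.replace("env.camera_info(n)","CI[n]")
s=s.replace("def ray(","""CI={'side':{'fovy': 55.03676164999336, 'cx': 257.42466062854044, 'cy': 189.28463167131454, 'world_to_cam': [[-0.99754091, -0.06807071,  0.01668889,  0.40354372],[ 0.04885459, -0.50461114,  0.86196335, -0.09848502],[-0.05025306,  0.86065903,  0.50669582, -0.89751853],[0,0,0,1]]},
'top':{'fovy': 52.997925004441285, 'cx': 250.72435484227677, 'cy': 189.82558671428072, 'world_to_cam': [[ 0.03105092, -0.99937598, -0.01683743, -0.08530704],[ 0.99152285,  0.02867179,  0.12672953, -0.43813234],[-0.12616769, -0.02062976,  0.9917944 , -0.93078878],[0,0,0,1]]}}
def ray(""",1)
open('h.py','w').write(s)
E
python3 - <<'E'
from h import *
np.set_printoptions(precision=1,suppress=True)
t=cv2.imread("pics/top0.png");s=cv2.imread("pics/side0.png")
for nm,n,im in(("L","top",t),("R","top",t),("L","side",s),("R","side",s)):
    c=plinth(n,im,{"L":(.4575,.0795),"R":(.533,-.293)}[nm],np.radians({"L":31.5,"R":52.8}[nm]),[((.462,.100),.025),((.468,.11),.022)] if nm=="L" else []);print(nm,n,*c)
from scipy.spatial.transform import Rotation as Ro
try:
  o=env.observe();print(Ro.from_rotvec(o["tcp_rot"]).as_matrix(),o["ee_pos"]*1e3)
except Exception as e:print(e)
E
```

```text
L top [458.2  78.9] 32.18082890467976 [[ 0.  31.  31.  -0.3  0.2]
 [ 1.  38.  38.  -0.3 -0.5]
 [ 2.  39.  39.  -0.3  0.1]
 [ 3.  39.  39.   0.  -0.1]]
R top [ 533.3 -293.6] 53.24072826355735 [[ 0.  39.  39.  -0.3  0.3]
 [ 1.  39.  39.  -0.3  0.1]
 [ 2.  39.  39.   0.  -0.2]
 [ 3.  39.  39.  -0.3 -0.1]]
L side [458.1  80.5] 32.11851870008152 [[ 0.  32.  32.  -0.7 -0.1]
 [ 1.  39.  39.  -0.3 -0.1]
 [ 2.  38.  38.  -0.7 -0. ]
 [ 3.  25.  22.  -0.4  0.4]]
R side [ 532.8 -291.2] 53.34432891207703 [[ 0.  30.  25.  -0.5  0. ]
 [ 1.  39.  35.   0.   0.2]
 [ 2.  37.  32.  -0.3  0.4]
 [ 3.  31.  17.  -0.5 -0.3]]
[[ 0.3  1.  -0. ]
 [ 1.  -0.3 -0. ]
 [-0.  -0.  -1. ]] [160.8 603.2 238.1]
```

```bash
cat >> h.py <<'E'
from scipy.spatial.transform import Rotation as Ro
def st():
    o=env.observe();M=Ro.from_rotvec(o["tcp_rot"]).as_matrix();return o,M,np.array(o["ee_pos"])*1e3
def togo(x,y,z,yang):
    o,M,p=st();d=M.T@(np.array([x,y,z])-p);a=np.degrees(np.arctan2(M[1,1],M[0,1]))
    print("t",o["time"],"tcp",p,"F",o["ft_force"],"open",o["opening"],"\ndx,dy,dz",d,"turn",(a-yang+180)%360-180,"j",o["joints"])
np.set_printoptions(precision=2,suppress=True)
E
python3 -c "
from h import *
togo(468,141.5,130,-99)
print(onz('top',[[152,145],[152,150]],.04))"
```

```text
t 0.1 tcp [160.85 603.2  238.1 ] F [ 0.19 -0.62  0.08] open 0.08516184365912091 
dx,dy,dz [-366.66  415.83  108.79] turn 84.05896739966704 j [ 1.2   0.22  1.61 -0.    1.31 -0.11]
[[0.54 0.18]
 [0.53 0.18]]
```

Request:
move_arm(
  moves=[
    {"dx": -10, "dy": 11, "turn": 3, "fingers": 0},
    {"dx": -28, "dy": 32, "turn": 7, "fingers": 0},
    {"dx": -50, "dy": 57, "turn": 12, "fingers": 0},
    {"dx": -73, "dy": 83, "turn": 17, "fingers": 0},
    {"dx": -96, "dy": 109, "turn": 22, "fingers": 0},
    {"dx": -119, "dy": 135, "turn": 27, "fingers": 0},
    {"dx": -142, "dy": 161, "turn": 32, "fingers": 0},
    {"dx": -165, "dy": 187, "turn": 37, "fingers": 0},
    {"dx": -188, "dy": 213, "turn": 42, "fingers": 0},
    {"dx": -211, "dy": 239, "turn": 47, "fingers": 0},
    {"dx": -234, "dy": 265, "turn": 52, "fingers": 0},
    {"dx": -257, "dy": 291, "turn": 57, "fingers": 0},
    {"dx": -280, "dy": 317, "turn": 62, "fingers": 0},
    {"dx": -303, "dy": 343, "turn": 67, "fingers": 0},
    {"dx": -326, "dy": 369, "turn": 72, "fingers": 0},
    {"dx": -345, "dy": 391, "turn": 77, "fingers": 0},
    {"dx": -358, "dy": 406, "turn": 81, "fingers": 0},
    {"dx": -367, "dy": 416, "turn": 84, "fingers": 0},
    {"dx": -367, "dy": 416, "turn": 84, "fingers": 0},
    {"dx": -367, "dy": 416, "turn": 84, "fingers": 0},
  ],
)

```text
invalid input
```

```bash
python3 -c "
from h import *
togo(468,141.5,80,-99)"
```

```text
t 0.1 tcp [160.85 603.2  238.1 ] F [ 0.19 -0.62  0.08] open 0.08516184365912091 
dx,dy,dz [-366.55  415.84  158.79] turn 84.05896739966704 j [ 1.2   0.22  1.61 -0.    1.31 -0.11]
```

Request:
move_arm(
  moves=[
    {"dx": -10, "dy": 11, "dz": 0, "turn": 3, "fingers": 0},
    {"dx": -28, "dy": 32, "dz": 0, "turn": 7, "fingers": 0},
    {"dx": -50, "dy": 57, "dz": 0, "turn": 12, "fingers": 0},
    {"dx": -73, "dy": 83, "dz": 0, "turn": 17, "fingers": 0},
    {"dx": -96, "dy": 109, "dz": 0, "turn": 22, "fingers": 0},
    {"dx": -119, "dy": 135, "dz": 0, "turn": 27, "fingers": 0},
  ],
  newtons=20,
)

```text
time: 0.6
ee_pos: [0.2608, 0.4517, 0.2376]
tcp_rot: [2.87, 1.273, -0.004]
ft_force: [0.6, 0.8, 0.8]
opening: 0.0122
```

```bash
python3 -c "
from h import *
togo(468,141.5,130,-99)"
```

```text
t 0.6 tcp [260.84 451.71 237.59] F [0.56 0.78 0.78] open 0.012189757320677 
dx,dy,dz [-90.62 361.65 108.26] turn 56.85042605597522 j [ 0.91 -0.    1.85 -0.    1.29  0.08]
```

Request:
move_arm(
  moves=[
    {"dx": -5, "dy": 20, "dz": 0, "turn": 5, "fingers": 0},
    {"dx": -12, "dy": 48, "dz": 0, "turn": 10, "fingers": 0},
    {"dx": -19, "dy": 76, "dz": 0, "turn": 15, "fingers": 0},
    {"dx": -26, "dy": 104, "dz": 0, "turn": 20, "fingers": 0},
    {"dx": -33, "dy": 132, "dz": 0, "turn": 25, "fingers": 0},
    {"dx": -40, "dy": 160, "dz": 0, "turn": 30, "fingers": 0},
    {"dx": -47, "dy": 188, "dz": 10, "turn": 35, "fingers": 0},
    {"dx": -54, "dy": 216, "dz": 20, "turn": 40, "fingers": 0},
    {"dx": -61, "dy": 244, "dz": 35, "turn": 45, "fingers": 0},
    {"dx": -68, "dy": 272, "dz": 50, "turn": 50, "fingers": 0},
    {"dx": -75, "dy": 300, "dz": 65, "turn": 54, "fingers": 0},
    {"dx": -82, "dy": 328, "dz": 80, "turn": 57, "fingers": 0},
    {"dx": -87, "dy": 348, "dz": 95, "turn": 57, "fingers": 0},
    {"dx": -90, "dy": 359, "dz": 105, "turn": 57, "fingers": 0},
    {"dx": -91, "dy": 362, "dz": 108, "turn": 57, "fingers": 0},
    {"dx": -91, "dy": 362, "dz": 108, "turn": 57, "fingers": 0},
  ],
  newtons=20,
)

```text
time: 1.93
ee_pos: [0.467, 0.1406, 0.1291]
tcp_rot: [3.128, -0.252, -0.007]
ft_force: [0.3, 0.5, -0.7]
opening: -0.0003
```

```bash
python3 -c "
from h import *
togo(468,141.5,60,-99)
i=env.snapshot('side')[:,:,::-1];cv2.imwrite('pics/s1.png',i)
cv2.imwrite('pics/s1z.png',cv2.resize(i[90:290,130:330],None,fx=3,fy=3))"
```

```text
t 1.9333 tcp [467.05 140.64 129.05] F [ 0.3   0.47 -0.66] open -0.00025937166614682585 
dx,dy,dz [ 1.08 -1.26 69.04] turn -0.21801048876119467 j [ 0.15  0.06  2.02 -0.    1.07  0.31]
```

View pics/s1z.png

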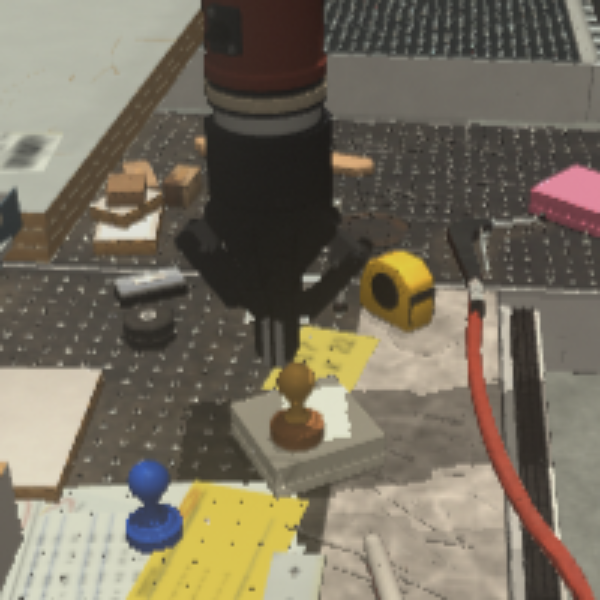

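```bash
python3 -c "
from h import *
print(proj('side',[[.467,.1406,.121],[.467,.1406,.108]]))
togo(468,141.5,43,-99)"
```

```text
[[222.57 210.4 ]
 [222.77 215.75]]
t 1.9833 tcp [467.41 141.37 129.97] F [0.08 0.19 0.39] open 8.271566163764308e-05 
dx,dy,dz [ 0.77 -0.49 86.96] turn -0.1628924697365619 j [ 0.15  0.05  2.02 -0.    1.07  0.31]
```

Fingertip seen at (222,211) against a prediction of (222.6,210.4), so the geometry agrees. Now I descend behind the foot.

Request:
move_arm(
  moves=[
    {"dx": 0, "dy": -3, "dz": 8, "turn": 0, "fingers": 0},
    {"dx": 0, "dy": -3, "dz": 22, "turn": 0, "fingers": 0},
    {"dx": 0, "dy": -3, "dz": 40, "turn": 0, "fingers": 0},
    {"dx": 0, "dy": -3, "dz": 56, "turn": 0, "fingers": 0},
    {"dx": 0, "dy": -3, "dz": 68, "turn": 0, "fingers": 0},
    {"dx": 0, "dy": -3, "dz": 77, "turn": 0, "fingers": 0},
    {"dx": 0, "dy": -3, "dz": 83, "turn": 0, "fingers": 0},
    {"dx": 0, "dy": -3, "dz": 86, "turn": 0, "fingers": 0},
    {"dx": 0, "dy": -3, "dz": 87, "turn": 0, "fingers": 0},
    {"dx": 0, "dy": -3, "dz": 87, "turn": 0, "fingers": 0},
  ],
  newtons=20,
)

```text
time: 2.82
ee_pos: [0.468, 0.1444, 0.0434]
tcp_rot: [3.129, -0.25, -0.003]
ft_force: [-0.6, -0.2, -1.5]
opening: -0.0
```

```bash
python3 -c "
from h import *
p=np.array([458,79.5]);d=np.array([-.157,-.988]);q=p-31*d;print(q)
togo(*q,42.5,-99)
for n in('side','top'):
  i=env.snapshot(n)[:,:,::-1];cv2.imwrite(f'pics/{n}2.png',i)
a=cv2.imread('pics/side2.png')[150:270,160:290];b=cv2.imread('pics/top2.png')[120:240,130:260]
cv2.imwrite('pics/z2.png',cv2.resize(np.hstack([a,b]),None,fx=3,fy=3))"
```

```text
[462.87 110.13]
t 2.8167 tcp [468.03 144.43  43.36] F [-0.59 -0.22 -1.49] open -1.6465455195492508e-06 
dx,dy,dz [ 0.35 34.69  0.95] turn -0.14039917385798617 j [ 0.16  0.2   2.05 -0.    0.89  0.32]
```

View pics/z2.png

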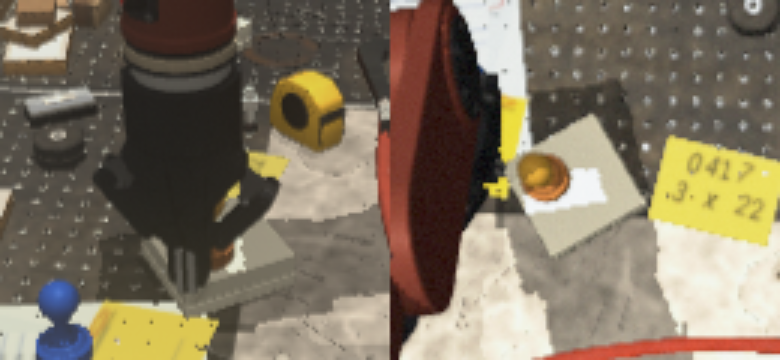

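The tips are down behind the foot, with the finial undisturbed at top (182,178). I'll make a slow first nudge of about half the way.

Request:
move_arm(
  moves=[
    {"dx": 0, "dy": 3, "dz": 0, "turn": 0, "fingers": 0},
    {"dx": 0, "dy": 6, "dz": 0, "turn": 0, "fingers": 0},
    {"dx": 0, "dy": 8, "dz": 0, "turn": 0, "fingers": 0},
    {"dx": 0, "dy": 9, "dz": 0.5, "turn": 0, "fingers": 0},
    {"dx": 0, "dy": 10, "dz": 0.5, "turn": 0, "fingers": 0},
    {"dx": 0, "dy": 11, "dz": 0.5, "turn": 0, "fingers": 0},
    {"dx": 0, "dy": 12, "dz": 0.5, "turn": 0, "fingers": 0},
    {"dx": 0, "dy": 13, "dz": 0.5, "turn": 0, "fingers": 0},
    {"dx": 0, "dy": 14, "dz": 0.5, "turn": 0, "fingers": 0},
    {"dx": 0, "dy": 15, "dz": 0.5, "turn": 0, "fingers": 0},
    {"dx": 0, "dy": 16, "dz": 0.5, "turn": 0, "fingers": 0},
    {"dx": 0, "dy": 17, "dz": 0.5, "turn": 0, "fingers": 0},
    {"dx": 0, "dy": 18, "dz": 0.5, "turn": 0, "fingers": 0},
    {"dx": 0, "dy": 19, "dz": 0.5, "turn": 0, "fingers": 0},
    {"dx": 0, "dy": 20, "dz": 0.5, "turn": 0, "fingers": 0},
    {"dx": 0, "dy": 21, "dz": 0.5, "turn": 0, "fingers": 0},
    {"dx": 0, "dy": 22, "dz": 0.5, "turn": 0, "fingers": 0},
    {"dx": 0, "dy": 23, "dz": 0.5, "turn": 0, "fingers": 0},
    {"dx": 0, "dy": 24, "dz": 0.5, "turn": 0, "fingers": 0},
  ],
  newtons=20,
)

```text
time: 4.5
ee_pos: [0.4645, 0.1205, 0.0432]
tcp_rot: [3.129, -0.251, -0.002]
ft_force: [0.2, 1.1, -0.2]
opening: -0.0002
```

```bash
cat > chk.py <<'E'
from h import *
import sys
k=sys.argv[1];g=[float(v)/1e3 for v in sys.argv[2:4]]
togo(462.87,110.13,42.5,-99)
for n in('side','top'):
  i=np.ascontiguousarray(env.snapshot(n)[:,:,::-1]);cv2.imwrite(f'pics/{n}{k}.png',i)
t=cv2.imread(f'pics/top{k}.png')
print("foot top",*foot2('top',t,g,half=50))
a=cv2.imread(f'pics/side{k}.png')[150:270,160:290];b=t[120:240,130:260]
cv2.imwrite(f'pics/z{k}.png',cv2.resize(np.hstack([a,b]),None,fx=3,fy=3))
E
python3 chk.py 3 460 90
```

```text
t 4.5 tcp [464.49 120.49  43.23] F [ 0.22  1.08 -0.2 ] open -0.0001814905391858464 
dx,dy,dz [ 0.05 10.48  0.76] turn -0.16415481770161477 j [ 0.11  0.18  2.07 -0.    0.88  0.27]
foot top [461.05  89.06] 21 0.3953434540353192 [459.76  87.55  18.26]
```

View pics/z3.png

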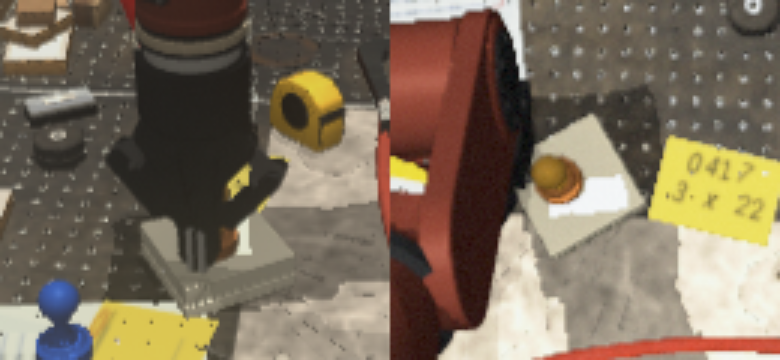

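The finial is sliding upright, now at (460,89) mm as planned. I'll nudge it another 8.5 mm, then retreat and check.

Request:
move_arm(
  moves=[
    {"dx": 0, "dy": 1, "dz": 0.5, "turn": 0, "fingers": 0},
    {"dx": 0, "dy": 2, "dz": 0.5, "turn": 0, "fingers": 0},
    {"dx": 0, "dy": 3, "dz": 0.5, "turn": 0, "fingers": 0},
    {"dx": 0, "dy": 4, "dz": 0.5, "turn": 0, "fingers": 0},
    {"dx": 0, "dy": 5, "dz": 0.5, "turn": 0, "fingers": 0},
    {"dx": 0, "dy": 6, "dz": 0.5, "turn": 0, "fingers": 0},
    {"dx": 0, "dy": 7, "dz": 0.5, "turn": 0, "fingers": 0},
    {"dx": 0, "dy": 8, "dz": 0.5, "turn": 0, "fingers": 0},
    {"dx": 0, "dy": 8.5, "dz": 0.5, "turn": 0, "fingers": 0},
    {"dx": 0, "dy": 8.5, "dz": 0.5, "turn": 0, "fingers": 0},
    {"dx": 0, "dy": 6, "dz": 0.5, "turn": 0, "fingers": 0},
    {"dx": 0, "dy": 0, "dz": 0.5, "turn": 0, "fingers": 0},
    {"dx": 0, "dy": -12, "dz": 0, "turn": 0, "fingers": 0},
    {"dx": 0, "dy": -30, "dz": -10, "turn": 0, "fingers": 0},
    {"dx": 0, "dy": -60, "dz": -40, "turn": 0, "fingers": 0},
    {"dx": 0, "dy": -95, "dz": -75, "turn": 0, "fingers": 0},
    {"dx": 0, "dy": -130, "dz": -105, "turn": 0, "fingers": 0},
    {"dx": 0, "dy": -165, "dz": -120, "turn": 0, "fingers": 0},
    {"dx": 0, "dy": -190, "dz": -125, "turn": 0, "fingers": 0},
    {"dx": 0, "dy": -200, "dz": -125, "turn": 0, "fingers": 0},
  ],
  newtons=20,
)

```text
time: 6.27
ee_pos: [0.4989, 0.3246, 0.1721]
tcp_rot: [-3.128, 0.245, -0.01]
ft_force: [1.2, 0.2, 1.1]
opening: -0.0002
```

```bash
python3 chk.py 4 458 80; python3 - <<'E'
from h import *
for n in('top','side'):
    i=cv2.imread(f'pics/{n}4.png')
    print(n,*foot2(n,i,(.458,.080)));print(*plinth(n,i,(.458,.0795),np.radians(32.1),[]))
E
```

```text
t 6.2667 tcp [498.9  324.62 172.14] F [1.22 0.17 1.06] open -0.0001562213733671272 
dx,dy,dz [ -2.93 218.05 128.67] turn 0.03731965744347576 j [0.46 0.22 1.75 0.   1.17 0.62]
foot top [459.42  80.6 ] 21 0.3324833647941394 [459.82  81.08  20.54]
top [459.18  80.81] 27 0.3552782821365931 [459.21  80.83  20.03]
[458.12  78.84] 32.174517886481716 [[ 0.  37.  34.  -0.3  0. ]
 [ 1.  38.  38.  -0.3 -0.4]
 [ 2.  39.  39.  -0.3  0.1]
 [ 3.  39.  39.   0.   0.1]]
side [459.42  79.72] 27 0.3685124282528926 [459.34  80.18  19.62]
[458.2   80.36] 32.09710044123158 [[ 0.  39.  39.  -0.7 -0. ]
 [ 1.  39.  39.  -0.3 -0.1]
 [ 2.  39.  39.  -0.7 -0. ]
 [ 3.  35.  29.  -0.3  0.6]]
```

View pics/z4.png

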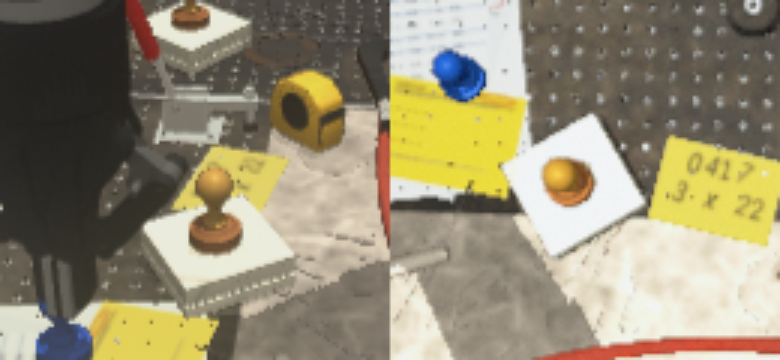

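After retreat, the foot is at (184,182) in the top view and upright. About 1–1.5 mm remains toward +y, using the twin as reference. I'll do one more tiny nudge.

Request:
move_arm(
  moves=[
    {"dx": -0.5, "dy": 10, "dz": 0, "turn": 0, "fingers": 0},
    {"dx": -1, "dy": 35, "dz": 5, "turn": 0, "fingers": 0},
    {"dx": -1.5, "dy": 70, "dz": 20, "turn": 0, "fingers": 0},
    {"dx": -2, "dy": 105, "dz": 50, "turn": 0, "fingers": 0},
    {"dx": -2.5, "dy": 135, "dz": 85, "turn": 0, "fingers": 0},
    {"dx": -3, "dy": 158, "dz": 105, "turn": 0, "fingers": 0},
    {"dx": -3, "dy": 175, "dz": 118, "turn": 0, "fingers": 0},
    {"dx": -3, "dy": 185, "dz": 124, "turn": 0, "fingers": 0},
    {"dx": -3, "dy": 190, "dz": 127, "turn": 0, "fingers": 0},
    {"dx": -3, "dy": 192, "dz": 128, "turn": 0, "fingers": 0},
    {"dx": -3, "dy": 192, "dz": 128, "turn": 0, "fingers": 0},
    {"dx": -3, "dy": 192, "dz": 128, "turn": 0, "fingers": 0},
  ],
  newtons=20,
)

```text
time: 7.37
ee_pos: [0.4651, 0.132, 0.0419]
tcp_rot: [3.131, -0.245, 0.004]
ft_force: [-0.3, 0.8, 0.5]
opening: 0.0002
```

```bash
python3 -c "
from h import *
togo(462.9,110.6,42.5,-99)"
```

```text
t 7.3667 tcp [465.12 132.03  41.87] F [-0.31  0.82  0.51] open 0.00023014077942321248 
dx,dy,dz [ 1.14 21.52 -0.61] turn 0.06519417727383825 j [ 0.13  0.19  2.07 -0.    0.88  0.29]
```

Request:
move_arm(
  moves=[
    {"dx": 1, "dy": 4, "dz": 0, "turn": 0, "fingers": 0},
    {"dx": 1, "dy": 7, "dz": -0.5, "turn": 0, "fingers": 0},
    {"dx": 1, "dy": 10, "dz": -0.5, "turn": 0, "fingers": 0},
    {"dx": 1, "dy": 12, "dz": -0.5, "turn": 0, "fingers": 0},
    {"dx": 1, "dy": 13, "dz": -0.5, "turn": 0, "fingers": 0},
    {"dx": 1, "dy": 13, "dz": -0.5, "turn": 0, "fingers": 0},
    {"dx": 1, "dy": 13, "dz": -0.5, "turn": 0, "fingers": 0},
  ],
  newtons=20,
)

```text
time: 7.95
ee_pos: [0.464, 0.119, 0.0423]
tcp_rot: [3.131, -0.245, 0.004]
ft_force: [-0.4, -0.8, 0.2]
opening: -0.0001
```

```bash
python3 -c "
from h import *
togo(462.9,110.6,42.5,-99)
env.snapshot('top')
togo(462.9,110.6,42.5,-99)"
```

```text
t 7.95 tcp [463.96 119.    42.32] F [-0.36 -0.8   0.18] open -0.00013857814164725871 
dx,dy,dz [ 0.26  8.46 -0.17] turn 0.058819137957925705 j [ 0.11  0.18  2.08 -0.    0.88  0.26]
t 8.0 tcp [464.03 119.06  42.35] F [ 0.29 -0.19 -0.04] open 0.00041431654132719885 
dx,dy,dz [ 0.2   8.53 -0.15] turn 0.06439744372397627 j [ 0.11  0.18  2.08 -0.    0.88  0.26]
```

Request:
move_arm(
  moves=[
    {"dx": 0, "dy": 2, "dz": 0, "turn": 0, "fingers": 0},
    {"dx": 0, "dy": 4, "dz": 0, "turn": 0, "fingers": 0},
    {"dx": 0, "dy": 5, "dz": 0, "turn": 0, "fingers": 0},
    {"dx": 0, "dy": 6, "dz": 0, "turn": 0, "fingers": 0},
    {"dx": 0, "dy": 6.5, "dz": 0, "turn": 0, "fingers": 0},
    {"dx": 0, "dy": 7, "dz": 0, "turn": 0, "fingers": 0},
    {"dx": 0, "dy": 7.5, "dz": 0, "turn": 0, "fingers": 0},
    {"dx": 0, "dy": 8, "dz": 0, "turn": 0, "fingers": 0},
    {"dx": 0, "dy": 8.5, "dz": 0, "turn": 0, "fingers": 0},
    {"dx": 0, "dy": 8.5, "dz": 0, "turn": 0, "fingers": 0},
    {"dx": 0, "dy": 8.5, "dz": 0, "turn": 0, "fingers": 0},
    {"dx": 0, "dy": 5, "dz": 0, "turn": 0, "fingers": 0},
    {"dx": 0, "dy": -5, "dz": 0, "turn": 0, "fingers": 0},
    {"dx": 0, "dy": -25, "dz": -5, "turn": 0, "fingers": 0},
    {"dx": 0, "dy": -55, "dz": -35, "turn": 0, "fingers": 0},
    {"dx": 0, "dy": -90, "dz": -65, "turn": 0, "fingers": 0},
    {"dx": 0, "dy": -125, "dz": -95, "turn": 0, "fingers": 0},
    {"dx": 0, "dy": -160, "dz": -115, "turn": 0, "fingers": 0},
    {"dx": 0, "dy": -185, "dz": -125, "turn": 0, "fingers": 0},
    {"dx": 0, "dy": -200, "dz": -125, "turn": 0, "fingers": 0},
  ],
  newtons=20,
)

```text
time: 9.67
ee_pos: [0.4977, 0.3225, 0.1724]
tcp_rot: [-3.127, 0.24, -0.018]
ft_force: [1.2, 0.2, 0.6]
opening: 0.0006
```

```bash
python3 chk.py 5 458 80; python3 - <<'E'
from h import *
for n in('top','side'):
    i=cv2.imread(f'pics/{n}5.png')
    print(n,*foot2(n,i,(.458,.080)));print(*plinth(n,i,(.458,.0795),np.radians(32.1),[]))
    print('twin',*foot2(n,i,(.533,-.293)))
E
```

```text
t 9.6667 tcp [497.68 322.51 172.44] F [1.24 0.19 0.58] open 0.0005976766737858196 
dx,dy,dz [ -3.37 216.04 128.53] turn 0.2191763033184202 j [ 0.46  0.21  1.76 -0.    1.17  0.61]
foot top [459.39  79.56] 21 0.24218191596124128 [459.6   79.82  20.29]
top [459.26  79.63] 27 0.24468068687360162 [459.53  79.95  20.35]
[458.12  78.84] 32.25907866486612 [[ 0.  37.  34.  -0.3 -0. ]
 [ 1.  38.  38.  -0.3 -0.3]
 [ 2.  39.  39.  -0.3  0.2]
 [ 3.  39.  39.   0.  -0.1]]
twin [ 534.44 -293.19] 27 0.2587720555203798 [ 534.03 -292.8    19.53]
side [459.16  78.52] 27 0.21203832308304044 [459.17  78.41  20.08]
[458.13  80.47] 32.063030318664474 [[ 0.  39.  39.  -0.7  0. ]
 [ 1.  39.  39.  -0.3 -0. ]
 [ 2.  39.  39.  -0.7 -0. ]
 [ 3.  35.  29.  -0.5  0.3]]
twin [ 533.93 -293.67] 27 0.43570841511381503 [ 533.91 -293.42   19.74]
```

View pics/z5.png

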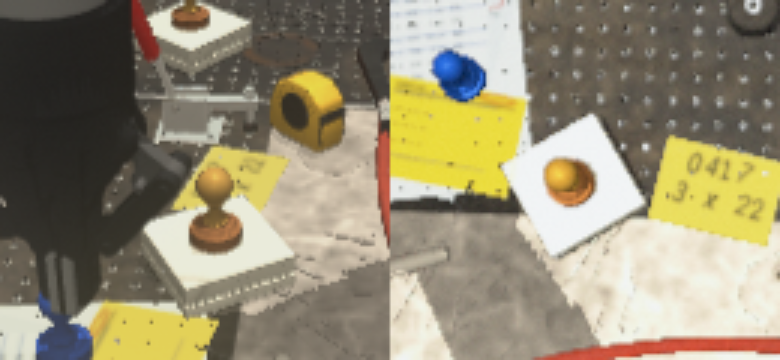

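The finial's offset on its plinth now matches the twin's within about 0.5 mm in both views. Neither the plinth nor the twin has moved. Handing in.

```bash
python3 -c "
from workcell import env
print(env.close_job())"
```

```text
the job is handed in; nothing more can be done
None
```

The off-centre finial now stands upright in the middle of its plinth, and I handed the job in at about 9.8 s. It started about 21.7 mm off centre. I moved it with three slow, level nudges of the shut fingertips against its wooden foot, then backed the arm clear.

**Centring:** in the last pictures the foot's raw offset from the plinth centre read (1.1, 0.8) mm in the top view and (1.0, −2.0) mm in the side view. The two views disagree by 2.8 mm in y. The finished twin, measured in the first pictures, reads almost the same: (1.1, 0.4) and (1.1, −2.4) mm. I took that as a shared measuring bias, which leaves about 0.4–0.5 mm of real offset. This relies on the twin being exactly centred.

**Plinth and twin:** the plinth reads the same position and angle as at the start, within 0.1 mm and 0.1°. The twin's foot also reads unchanged.

**Forces and other objects:** the forces I read between moves stayed below 2 N, though I had no readings during the pushes. The arm did not go near the other objects. I only looked at them in the pictures and did not measure them.

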